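# Rock the ball sorter's seesaw gate to the green chute and feed it

### The job

The seesaw gate of the ball sorter is tipped towards the orange chute: press its raised green tab down with a fingertip until the gate has rocked fully over to the green side. Then push the post of the red stop sideways, towards the orange side, until the stop is clear of the lane, so that the two waiting grinding balls roll over the gate and down into the green chute by themselves. Do not touch the balls or lift anything, leave the gate tipped to green, and leave the tube rack, beaker and tip box where they stand.

Things in the scene. Friction and masses are not known exactly. Their poses are not given: they have to be found in the camera images.
- sorter: Fixed stand of the ball sorter, about 420 mm wide (y) and 180 mm deep (x), at varying places and yaws. Origin on the bench, under the middle of the gate's pivot line; z up, x away from the robot along lane and pivot line, y along the gate. An orange chute at +y mirrors the green one.
- lane_end (a point): Lower end of the feed lane, mid-width, on its floor, 111.5 mm above the bench, at sorter x = -26, y = 0 mm, where the gate begins. The lane is a white strip 100 mm long along the sorter's x that slopes down towards the gate (0.12 rad), with low rails 31 mm apart; two balls wait on it behind the red stop.
- stop (a joint): Red stop plate (31 mm wide, 5 mm thick) standing across the lane at sorter x = -34 mm. It slides along the sorter's +y, to the orange side only: 0 (start 0 to 3 mm) closed, 45 mm fully open; the lane is free beyond about 33 mm. A friction of 1.5 N keeps it where it is left.
- stop_post (a point): Centre of the top of the stop's black upright post, 14 mm diameter, 178 mm above the bench; it moves with the stop (at sorter x = -34 mm; y = the stop's value). The post rises 28 mm from the red plate's top edge at 150 mm; the balls' tops lie below 147 mm. Push it from its -y side (green side) towards +y.
- green_chute (a point): Middle of the green chute's floor, at sorter x = 0, y = -153 mm, 56 mm above the bench: an open trough, 40 mm wide inside (x), sloping down away from the gate from y = -104 to an end wall at y = -200 mm, floor 67 to 46 mm above the bench.
- gate (a joint): Seesaw gate: white channel 210 mm long (sorter y), hinged on the sorter's x axis at its floor, 110 mm up. 0 level, +0.28 rad orange end down (start 0.20 to 0.28), -0.28 green end fully down. Friction (about 1 N at a tab) keeps it where left. Inside from x = -20 to +20 mm; far wall 20 mm high, near wall 8 mm with a 36 mm gap at the lane. A ball that leaves the lane rolls to its low end and into the chute there.
- green_tab (a point): Centre of the top face of the gate's green press tab, a flat plate 36 mm (x) by 44 mm (y), 4 mm thick, on a bracket outside the near wall, at x = -41, y = -83 mm from the pivot and 34 mm above the gate's floor when level. It moves with the gate: from about 166 mm (raised, sorter y = -70) to 120 mm above the bench (fully down, y = -89). Nothing is under it.
- ball_white: White ceramic grinding ball, 28 mm diameter, about 65 g. Origin at its centre. It waits on the lane behind the stop, first in the queue (centre at sorter x = -51 mm, 129 mm above the bench). Not to be touched by the robot.
- ball_steel: Steel grinding ball, 28 mm diameter, about 90 g. Origin at its centre. It waits second, behind the white one (sorter x = -79 mm, 132 mm above the bench). Not to be touched by the robot.
- tube_rack: Bystander: green rack 60 x 110 mm with four capped tubes, 79 mm tall. Origin at the centre of its underside. Not to be moved.
- beaker: Bystander: glass beaker 66 mm wide, 85 mm tall. Origin at the centre of its underside. Not to be moved.
- tip_box: Bystander: closed pipette-tip box, white with a yellow lid, 85 x 120 mm, 59 mm tall. Origin at the centre of its underside. Not to be moved.

How it is judged:
On the way, in this order (a step that is already met when the one before it is completed fails the run):
1. the gate is rocked fully over to the green side while both balls still wait on the lane (value of joint gate below -0.22 rad and x of each of ball_white, ball_steel in the frame of sorter below -0.03 m and z of each of ball_white, ball_steel in the frame of sorter above 0.115 m), for 0.2 s.
2. both balls have rolled into the green chute (y of ball_white in the frame of sorter between -0.21 and -0.115 m and x of ball_white in the frame of sorter between -0.025 and 0.025 m and z of ball_white in the frame of sorter between 0.035 and 0.1 m and y of ball_steel in the frame of sorter between -0.21 and -0.115 m and x of ball_steel in the frame of sorter between -0.025 and 0.025 m and z of ball_steel in the frame of sorter between 0.035 and 0.1 m), for 0.2 s.
At the end, for the whole second after the job is handed in: the gate is down on the green side (joint below -0.22 rad) and both balls lie at rest (under 30 mm/s) inside the green chute (all of step 2 and value of joint gate below -0.22 rad and linear speed of each of ball_white, ball_steel below 0.03 m/s); the robot touches nothing.
It fails at once if a ball is lifted (more than 25 mm above its place on the lane) (height (world z) of any of ball_white, ball_steel above 0.157 m).
It fails at once if the robot touches a ball (contact force between any of the fingers, the arm and ball_white above 0.1 N or contact force between any of the fingers, the arm and ball_steel above 0.1 N).
It fails at once if the tube rack, beaker or tip box is moved by more than 20 mm (distance of any of tube_rack, beaker, tip_box from where it was at the start of the episode above 0.02 m).
It also fails if it takes over 42 s, if anything falls off the work surface, if the arm or the gripper's body presses on something with over 40 N, if the wrist force passes 120 N, or if a joint passes its speed limit or range.

### The arm

A 6-joint arm with a two-finger parallel gripper is mounted at the origin on the work surface. World frame = base frame: x ahead of the robot, y to its left, z up, the work surface at z = 0. Lengths are in m, angles in rad, forces in N, time in s.
With the tool pointing down it reaches from about 0.25 to 0.85 m from the base axis. Payload 12.5 kg.
Tool frame: the origin (TCP) lies at the very end of the fingers, on their centre line; the grasp point (between the pads) lies 19 mm behind it; z points along the fingers, y is the direction in which the jaws open and shut (so a half turn about z gives the same grasp; the last joint's range is limited). The gripper opens to 93 mm and grips with 3 to 60 N. Pads are 15 mm wide; open, the fingers measure 128 mm over their backs; the gripper's body (75 mm by 188 mm) begins 65 mm behind the grasp point.
Start: joints at [1.238, 0.351, 1.652, -0, 1.139, -0.085], TCP at [0.135, 0.533, 0.219] pointing down, gripper open.
Joint ranges: [-2.75, 2.75], [-0.79, 2.1], [0.01, 2.65], [-1.57, 4.71], [0.07, 3.14], [-2.87, 2.87]. Speed limits (rad/s): [2.22, 2.22, 2.79, 3.14, 3.14, 3.14].

### API

Orientations are given as a unit quaternion [x, y, z, w].
In Python, from bench import ctrl gives the robot as it stands.
- The arm moves only by the tool drive_tool, never from a script. Its argument "deltas" is a list of rows, each a list of 3 entries, a list of its own where there are three numbers: the opening, from -1 (shut) to 1 (fully open), then the shift along the world's x, y, z in m, then the turn about the world's z in rad. In form: [[fingers, [x, y, z], yaw], ...]. A call has 1 to 10 rows; each row is the pose to reach, as a shift and turn from the pose commanded when the call began; what a row does not reach only later rows make up. A row lasts 1/10 s, in which the tool goes at most 50 mm and 8.59 degrees, less where a joint would pass 70% of its speed; a pose out of reach is approached as far as the arm can. A call with a gripper value outside its range is refused whole. The fingers move at their own pace and stop on an object; "newtons" is the grip in N (left out, the last holds). Time passes only in rows, so rows that repeat a pose let the fingers close. It gives the time, the measured TCP pose, the force and the opening at its end, in the units of the state.
- ctrl.read_state(): the state, without advancing time (a new reading comes with each control period).
- ctrl.camera(name): name is "side" or "top" or "wrist"; returns (picture, depth): 384x512x3 uint8, red, green, blue; 384x512 float32, m along the optical axis (not along the pixel's ray), 0 where there is no reading.
- ctrl.camera_params(name): a dict with "fx", "fy", "cx", "cy" (pixels), "xyz" and "rotation" of the camera in the world. Camera axes: x right, y down, z forward; pixel columns grow to the right and rows downward; lengths in m; the calibration is good to about 2 mm. A picture is of the moment at which its call begins: read the wrist's pose just before it. camera_params takes no time and is no camera call; for the wrist camera it gives the pose at the moment of the call.
- ctrl.sign_off(): hands the job in, once; it reports no verdict.
The state is a dict: "clock": time; "qpos": joint angles; "qd": joint speeds; "effort": joint torques, N m; "position": TCP position; "orientation": TCP orientation; "wrist_force": force on the tool from outside, world axes, zero at the start; "ft_torque": the same for the moment, N m; "width": finger opening in m.
Only numpy, scipy, OpenCV 4.12 (cv2) and the standard library are available. Lean on these libraries where they do the work, as an engineer would, in place of code of your own. Each camera call takes 0.05 s, during which the arm holds its last target.

## Working session

There is one attempt and no reset: what is moved stays moved. The work goes in short steps, Python scripts to look and compute and a tool call to move; the robot and the scene stay as the last step left them, time stands still between calls to the robot, and variables do not carry over. Pictures are saved under pics/ and viewed, and the job is handed in when it is done.

Besides the shell and the picture viewer there is one more tool, called after "Request:" as name([rows], argument=value, ...), one row to a line, values as JSON. drive_tool: Moves the arm, as the interface text tells. Its arguments: {"type":"object","properties":{"deltas":{"type":"array"},"newtons":{"type":"number"}},"required":["deltas"]}

```bash
mkdir -p pics
python3 - <<'E'
from bench import ctrl
import cv2,numpy as np
s=ctrl.read_state();print({k:np.round(v,3) for k,v in s.items()})
for n in("top","side"):
    p,d=ctrl.camera(n);cv2.imwrite(f"pics/{n}0.png",p[:,:,::-1]);np.save(f"pics/{n}0.npy",d)
    print(n,ctrl.camera_params(n))
E
```

```text
{'clock': np.float64(0.0), 'qpos': array([ 1.238,  0.351,  1.652,  0.   ,  1.139, -0.085]), 'qd': array([ 0.   ,  0.001, -0.001,  0.001,  0.003, -0.   ]), 'effort': array([ 2.0000e-03, -4.9732e+01, -2.8526e+01,  7.0000e-02,  2.6000e-02,
       -0.0000e+00]), 'position': array([0.135, 0.533, 0.218]), 'orientation': array([ 0.124,  0.992, -0.001, -0.   ]), 'wrist_force': array([0.455, 0.897, 0.03 ]), 'ft_torque': array([-0.058, -0.015, -0.037]), 'width': np.float64(0.093)}
top {'fx': 483.91208038864863, 'fy': 483.91208038864863, 'cx': 257.61599026976296, 'cy': 189.23194668776, 'xyz': array([0.35836474, 0.02749165, 1.28389445]), 'rotation': array([ 0.71426808, -0.69387234,  0.07024673, -0.05854637])}
side {'fx': 379.31313910256466, 'fy': 379.31313910256466, 'cx': 258.52495868319204, 'cy': 197.66101994686835, 'xyz': array([ 0.5020335 , -0.45761284,  0.69883207]), 'rotation': array([ 0.93979352, -0.06410192,  0.01351331, -0.33540494])}
```

View pics/top0.png

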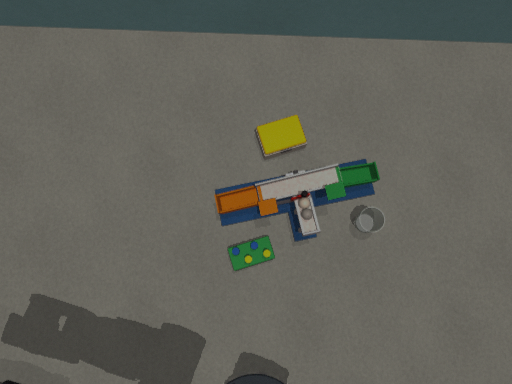

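View pics/side0.png

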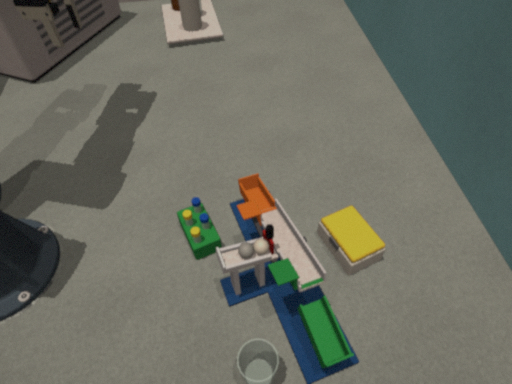

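The top view shows the sorter around (300,190), yawed slightly, with the green side on the right (-y) and the beaker near (369,219). Next I'll enlarge it.

```bash
cat > h.py <<'E'
import numpy as np,cv2
from scipy.spatial.transform import Rotation as R
from bench import ctrl
def ray(n,P=None):
    P=P or ctrl.camera_params(n);return P
def atz(P,u,v,z):
    d=R.from_quat(P["rotation"]).apply([(u-P["cx"])/P["fx"],(v-P["cy"])/P["fy"],1.]);o=np.array(P["xyz"]);return o+d*(z-o[2])/d[2]
def px(P,X):
    c=R.from_quat(P["rotation"]).inv().apply(np.array(X)-P["xyz"]);return np.stack([c[...,0]/c[...,2]*P["fx"]+P["cx"],c[...,1]/c[...,2]*P["fy"]+P["cy"]],-1)
def dep(P,d,u,v):
    z=d[int(v),int(u)];return R.from_quat(P["rotation"]).apply([(u-P["cx"])/P["fx"]*z,(v-P["cy"])/P["fy"]*z,z])+P["xyz"]
E
python3 - <<'E'
import cv2
a=cv2.imread("pics/top0.png")[145:245,210:390]
cv2.imwrite("pics/top0c.png",cv2.resize(a,None,fx=4.4,fy=4.4,interpolation=cv2.INTER_CUBIC))
a=cv2.imread("pics/side0.png")[165:384,180:370]
cv2.imwrite("pics/side0c.png",cv2.resize(a,None,fx=2.7,fy=2.7,interpolation=cv2.INTER_CUBIC))
E
```

```text
(no output)
```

View pics/top0c.png

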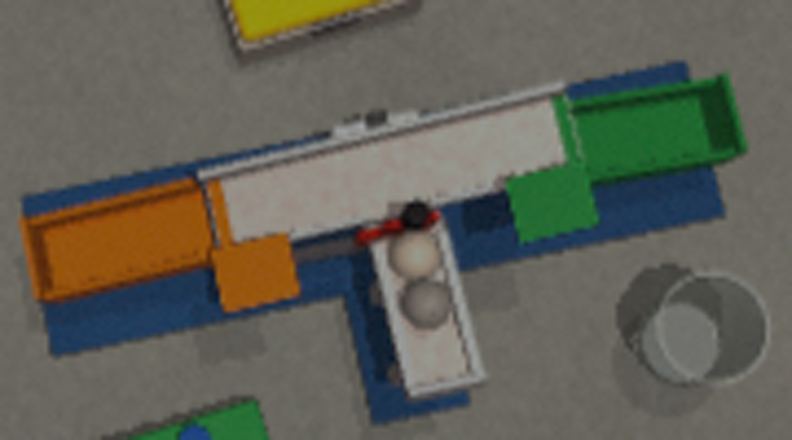

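View pics/side0c.png

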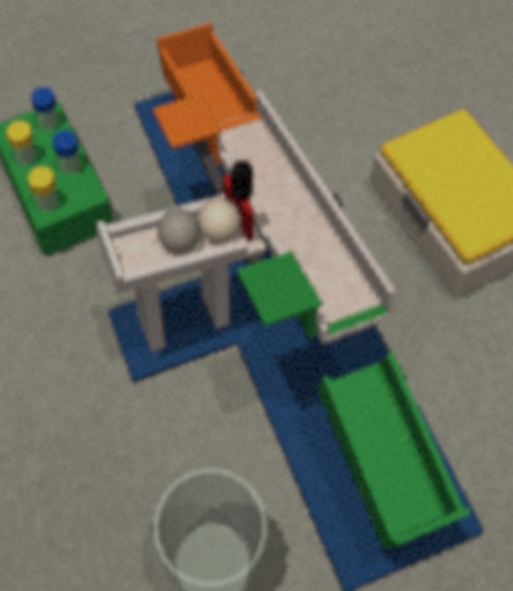

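Run:
```python
from h import *
from scipy.optimize import least_squares
P=ctrl.camera_params("top");S=ctrl.camera_params("side")
f=lambda u,v:(210+u/4.4,145+v/4.4)
g=lambda u,v:(180+u/2.7,165+v/2.7)
# model pts (sorter), top px, side px
T=[((-.034,.000,.176),f(414,211)),((-.041,-.070,.166),f(553,203)),((-.051,0,.129),f(415,254)),((-.079,0,.132),f(425,302))]
U=[((-.034,.000,.178),g(241,168)),((-.041,-.070,.166),g(279,286)),((-.051,0,.129),g(219,219)),((-.079,0,.132),g(180,231))]
for n,L,C in(("t",T,P),("s",U,S)):
    for X,uv in L: print(n,X,atz(C,*uv,X[2]).round(4))
def M(p,X):
    c,s=np.cos(p[2]),np.sin(p[2]);X=np.array(X);return np.stack([p[0]+c*X[:,0]-s*X[:,1],p[1]+s*X[:,0]+c*X[:,1],X[:,2]],-1)
for nm,a,b in(("top",T,[]),("side",[],U),("both",T,U)):
    def r(p):
        o=[]
        for L,C in((a,P),(b,S)):
            if L:o.append((px(C,M(p,[x for x,_ in L]))-np.array([q for _,q in L])).ravel())
        return np.concatenate(o)
    q=least_squares(r,[.36,-.06,.1]);print(nm,q.x.round(4),q.fun.round(1))
# check yaw by base corners z~0.006
b=[atz(P,*f(*q),.004) for q in((24,198),(688,62),(723,215),(52,355))]
print(np.round(b,4)); 
for i,j in((1,0),(2,3)): d=b[j]-b[i];print(np.arctan2(-d[0],d[1]),np.linalg.norm(d))
p=q.x
print(M(p,[(-.034,0,.178),(-.041,-.07,.166),(-.041,-.089,.12),(-.034,.045,.178),(0,0,0)]).round(4))
# gate height check
d=np.load("pics/top0.npy")
for q in((553,203),(414,211),(415,254),(425,302)): print(dep(P,d,*f(*q)).round(4))
print(atz(P,*f(714,325),.085),(ctrl.camera_params("wrist")))
```

```text
t (-0.034, 0.0, 0.176) [ 0.5575 -0.0966  0.176 ]
t (-0.041, -0.07, 0.166) [ 0.5659 -0.1722  0.166 ]
t (-0.051, 0, 0.129) [ 0.5419 -0.1026  0.129 ]
t (-0.079, 0, 0.132) [ 0.5151 -0.108   0.132 ]
s (-0.034, 0.0, 0.178) [ 0.5575 -0.1005  0.178 ]
s (-0.041, -0.07, 0.166) [ 0.5683 -0.1775  0.166 ]
s (-0.051, 0, 0.129) [ 0.5426 -0.1047  0.129 ]
s (-0.079, 0, 0.132) [ 0.5164 -0.1119  0.132 ]
top [ 0.5919 -0.0926  0.1989] [ 1.2 -0.4 -1.2  0.1  0.   0.   0.1  0.3]
side [ 0.5925 -0.0958  0.2178] [ 1.3  1.2 -0.9 -2.4  0.2  1.  -0.5  0.5]
both [ 0.5924 -0.0945  0.2112] [ 2.2 -0.6 -0.3 -0.4  1.1 -0.2  1.3  0.   1.1  0.4 -1.5 -3.2 -0.   0.3
 -0.8 -0.3]
[[ 0.5892  0.1226  0.004 ]
 [ 0.6876 -0.2854  0.004 ]
 [ 0.5917 -0.3056  0.004 ]
 [ 0.4937  0.1016  0.004 ]]
0.23679178397445966 0.41966711161919457
0.23627153356684227 0.4188683122844934
[[ 0.5591 -0.1016  0.178 ]
 [ 0.567  -0.1715  0.166 ]
 [ 0.5709 -0.1901  0.12  ]
 [ 0.5497 -0.0576  0.178 ]
 [ 0.5924 -0.0945  0.    ]]
[ 0.5663 -0.1725  0.1641]
[ 0.557  -0.0963  0.1785]
[ 0.54   -0.1012  0.1414]
[ 0.5131 -0.1062  0.1471]
[ 0.51322007 -0.27834363  0.085     ] {'fx': 340.7513091805774, 'fy': 340.7513091805774, 'cx': 255.46495426398528, 'cy': 192.93113978282787, 'xyz': array([0.07034138, 0.5490359 , 0.38341807]), 'rotation': array([0.78304931, 0.60978128, 0.07457861, 0.09715246])}
```

Request:
drive_tool([
  [-1,[0.025,-0.04,0.02],-0.1],
  [-1,[0.05,-0.08,0.04],-0.2],
  [-1,[0.075,-0.12,0.05],-0.3],
  [-1,[0.1,-0.16,0.06],-0.4],
  [-1,[0.125,-0.2,0.06],-0.5],
  [-1,[0.15,-0.24,0.06],-0.6],
  [-1,[0.17,-0.28,0.06],-0.7],
  [-1,[0.195,-0.32,0.06],-0.8],
  [-1,[0.22,-0.36,0.06],-0.9],
  [-1,[0.24,-0.4,0.06],-1.0],
], newtons=20)

```text
clock: 1.1
position: [0.3756, 0.1313, 0.2786]
orientation: [0.586, 0.81, 0.0, 0.0]
wrist_force: [0.6, 0.3, 0.2]
width: 0.0176
```

Request:
drive_tool([
  [-1,[0.025,-0.04,0],-0.04],
  [-1,[0.05,-0.08,0],-0.08],
  [-1,[0.075,-0.12,0],-0.085],
  [-1,[0.1,-0.16,0],-0.085],
  [-1,[0.125,-0.2,0],-0.085],
  [-1,[0.15,-0.24,-0.01],-0.085],
  [-1,[0.175,-0.28,-0.03],-0.085],
  [-1,[0.192,-0.305,-0.05],-0.085],
  [-1,[0.192,-0.305,-0.06],-0.085],
  [-1,[0.192,-0.305,-0.06],-0.085],
])

```text
clock: 2.1
position: [0.5659, -0.1716, 0.2166]
orientation: [0.618, 0.786, -0.001, -0.002]
wrist_force: [-0.2, -0.0, -0.4]
width: 0.0004
```

Run:
```python
from h import *
s=ctrl.read_state();print(s["position"],s["orientation"],s["width"])
P=ctrl.camera_params("wrist")
p,d=ctrl.camera("wrist");cv2.imwrite("pics/w1.png",cv2.resize(p[:,:,::-1],None,fx=1.5,fy=1.5))
p,d=ctrl.camera("side");cv2.imwrite("pics/s1.png",cv2.resize(p[130:350,150:400,::-1],None,fx=2.6,fy=2.6))
```

```text
[ 0.56590881 -0.1716477   0.21662171] [ 6.18474308e-01  7.85802626e-01 -5.12449818e-04 -1.87067826e-03] 0.00041543510710730997
```

View pics/w1.png

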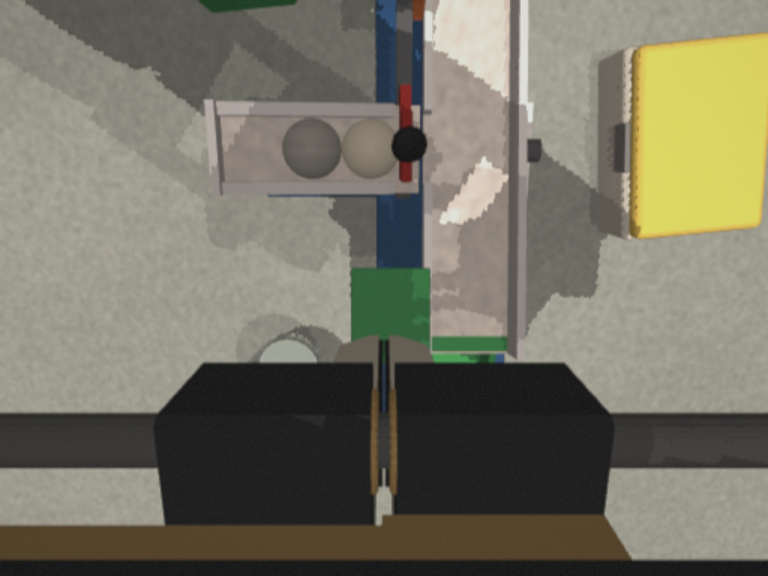

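View pics/s1.png

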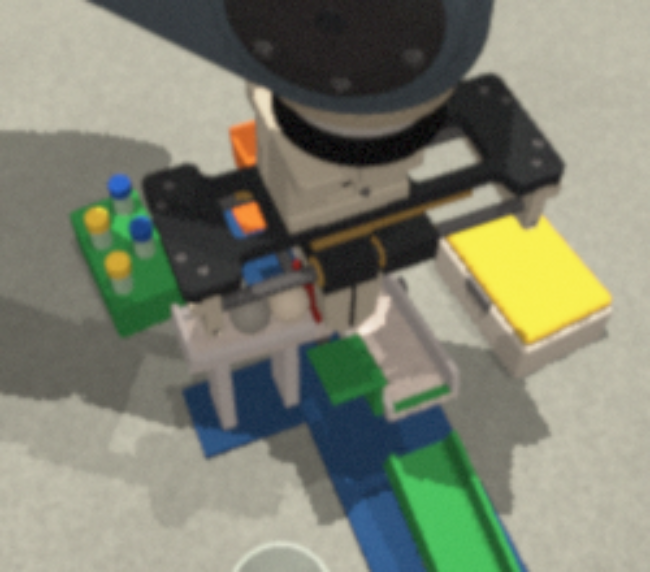

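Request:
drive_tool([
  [-1,[0,0,-0.025],0],
  [-1,[0,0,-0.045],0],
  [-1,[0,-0.001,-0.053],0],
  [-1,[0.001,-0.003,-0.06],0],
  [-1,[0.001,-0.006,-0.067],0],
  [-1,[0.002,-0.009,-0.074],0],
  [-1,[0.003,-0.012,-0.081],0],
  [-1,[0.003,-0.014,-0.087],0],
  [-1,[0.003,-0.015,-0.09],0],
  [-1,[0.003,-0.015,-0.092],0],
])

```text
clock: 3.2
position: [0.5699, -0.1871, 0.1264]
orientation: [0.618, 0.786, -0.0, 0.0]
wrist_force: [0.1, -1.8, 0.7]
width: 0.0005
```

Request:
drive_tool([
  [-1,[0,-0.001,-0.003],0],
  [-1,[0,-0.001,-0.005],0],
  [-1,[0,-0.001,-0.006],0],
  [-1,[0,-0.001,-0.006],0],
])

```text
clock: 3.6
position: [0.5701, -0.188, 0.1217]
orientation: [0.618, 0.786, 0.0, 0.001]
wrist_force: [-2.2, -0.8, 10.2]
width: 0.0006
```

Request:
drive_tool([
  [-1,[0,0,0.02],0],
  [-1,[0,0,0.06],0],
  [-1,[0,-0.02,0.09],0],
  [-1,[0,-0.02,0.09],0],
])

```text
clock: 4.0
position: [0.5714, -0.2098, 0.2149]
orientation: [0.618, 0.786, 0.001, 0.003]
wrist_force: [0.1, 0.1, -0.1]
width: 0.0002
```

Run:
```python
from h import *
s=ctrl.read_state();print(s["position"],s["wrist_force"])
P=ctrl.camera_params("wrist")
p,d=ctrl.camera("wrist");cv2.imwrite("pics/w2.png",cv2.resize(p[:,:,::-1],None,fx=1.5,fy=1.5))
for (u,v,z) in((409,145,.178),): print("post",atz(P,u/1.5,v/1.5,z))
```

```text
[ 0.57141956 -0.20982815  0.21490151] [ 0.10335271  0.06618835 -0.05153215]
post [ 0.56444829 -0.13729109  0.178     ]
```

View pics/w2.png

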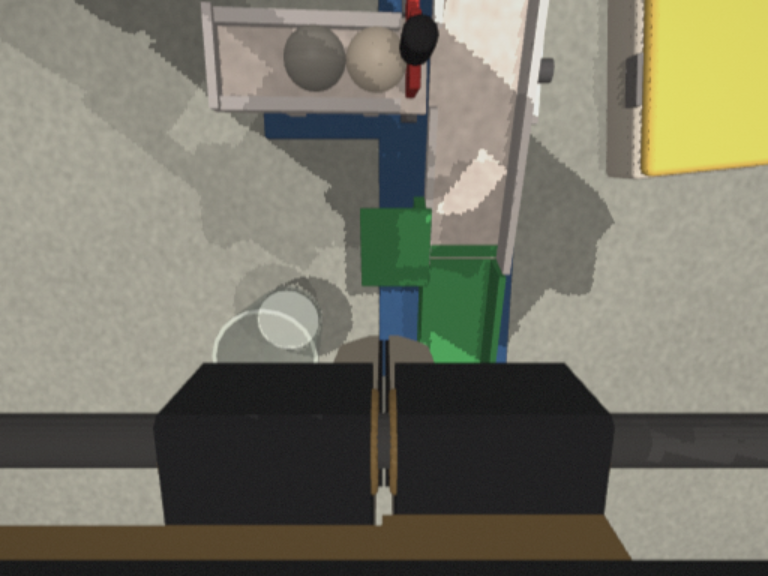

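The gate's green end is now low beside the chute. The tab is at (395,247), both balls still wait on the lane, and the post top is at (419,33). I'll check the tab height and the post position.

Run:
```python
from h import *
P=ctrl.camera_params("wrist")
p,d=ctrl.camera("wrist")
for u,v in((395,225),(395,247),(395,270),(419,33)): print(dep(P,d,u/1.5,v/1.5).round(4))
print(atz(P,419/1.5,33/1.5,.178).round(4),ctrl.read_state()["position"])
```

```text
[ 0.5683 -0.1728  0.1234]
[ 0.5712 -0.184   0.1204]
[ 0.5744 -0.1965  0.1159]
[ 0.5573 -0.0976  0.1761]
[ 0.5572 -0.098   0.178 ] [ 0.56969606 -0.20786046  0.21052463]
```

Request:
drive_tool([
  [-1,[-0.003,0.035,0],0],
  [-1,[-0.006,0.07,0],0],
  [-1,[-0.007,0.087,0],0],
  [-1,[-0.007,0.087,-0.02],0],
  [-1,[-0.007,0.087,-0.04],0],
  [-1,[-0.007,0.087,-0.0475],0],
  [-1,[-0.007,0.087,-0.0475],0],
])

```text
clock: 4.8
position: [0.5622, -0.1206, 0.1617]
orientation: [0.618, 0.786, -0.001, -0.001]
wrist_force: [-0.5, 0.2, 0.2]
width: 0.0004
```

Run:
```python
from h import *
print(ctrl.read_state()["position"])
p,d=ctrl.camera("wrist");cv2.imwrite("pics/w3.png",cv2.resize(p[:,:,::-1],None,fx=1.5,fy=1.5))
p,d=ctrl.camera("side");cv2.imwrite("pics/s3.png",cv2.resize(p[180:330,180:360,::-1],None,fx=4,fy=4))
```

```text
[ 0.56215822 -0.12060781  0.16167467]
```

View pics/w3.png

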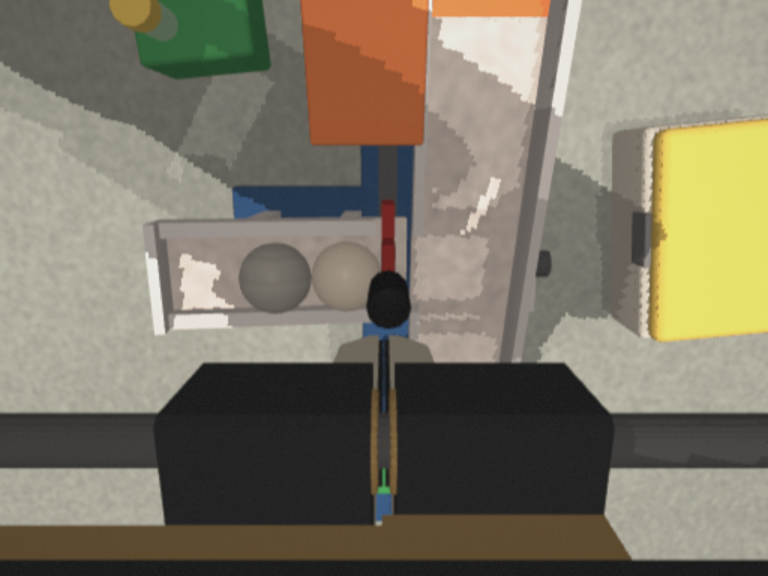

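View pics/s3.png

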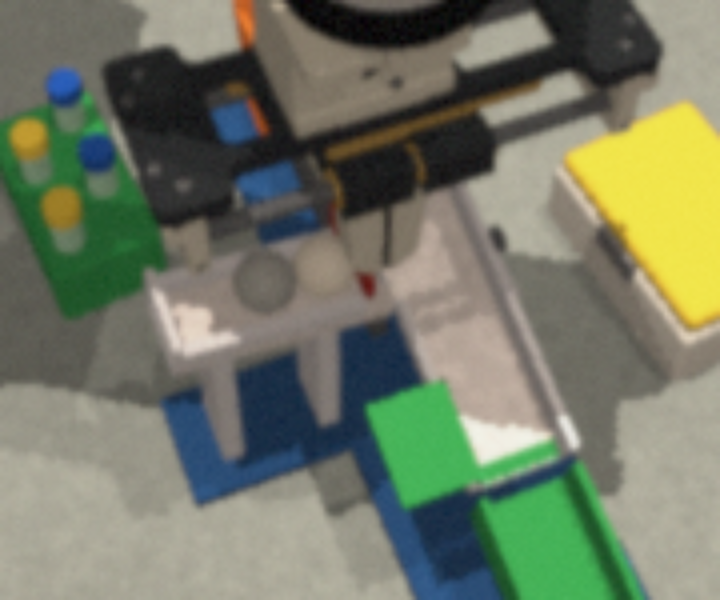

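The post at (388,298) is centred on the finger pair at (384,350), and the balls are undisturbed. Now I'll push.

Request:
drive_tool([
  [-1,[-0.0014,0.006,0],0],
  [-1,[-0.003,0.013,0],0],
  [-1,[-0.005,0.02,0],0],
  [-1,[-0.0065,0.027,0],0],
  [-1,[-0.008,0.034,0],0],
  [-1,[-0.0095,0.04,0],0],
  [-1,[-0.0108,0.045,0],0],
  [-1,[-0.0108,0.045,0],0],
])

```text
clock: 5.7
position: [0.5518, -0.0751, 0.163]
orientation: [0.618, 0.786, -0.0, -0.0]
wrist_force: [-0.2, -0.6, -0.4]
width: 0.0007
```

Run:
```python
from h import *
p,d=ctrl.camera("wrist");cv2.imwrite("pics/w4.png",cv2.resize(p[:,:,::-1],None,fx=1.5,fy=1.5))
p,d=ctrl.camera("side");cv2.imwrite("pics/s4.png",cv2.resize(p[180:384,180:370,::-1],None,fx=2.9,fy=2.9))
```

```text
(no output)
```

View pics/w4.png

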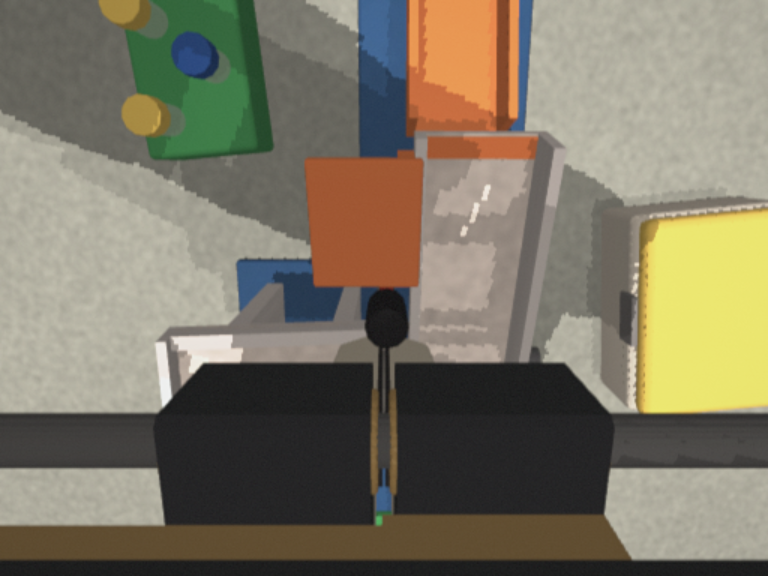

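View pics/s4.png

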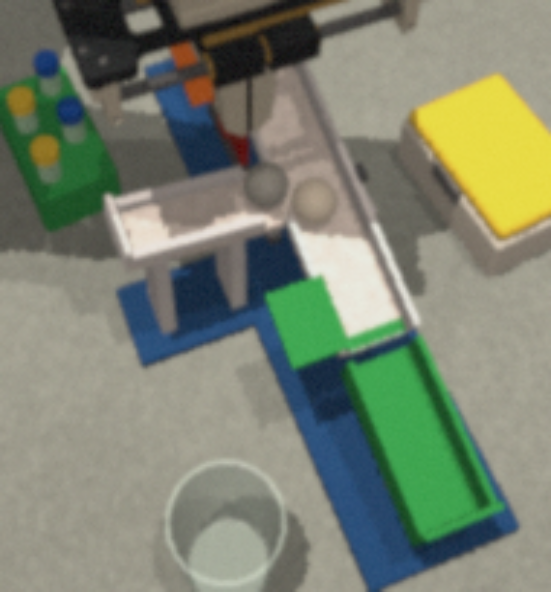

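The stop is open. The white ball (315,200) is already on the gate and the steel one (267,185) is just leaving the lane. I'll hold still while they roll.

Request:
drive_tool([
  [-1,[0,0,0],0],
  [-1,[0,0,0],0],
  [-1,[0,0,0],0],
  [-1,[0,0,0],0],
  [-1,[0,0,0],0],
  [-1,[0,0,0],0],
  [-1,[0,0,0],0],
  [-1,[0,0,0],0],
  [-1,[0,0,0],0],
  [-1,[0,0,0],0],
])

```text
clock: 6.8
position: [0.5521, -0.0758, 0.1631]
orientation: [0.618, 0.786, -0.0, 0.0]
wrist_force: [0.2, 0.0, -0.3]
width: 0.0004
```

Request:
drive_tool([
  [-1,[0.001,-0.006,0],0],
  [-1,[0.001,-0.006,0.03],0],
  [-1,[0.001,-0.006,0.07],0],
  [-1,[0.001,-0.006,0.11],0],
  [-1,[-0.03,-0.006,0.12],0],
  [-1,[-0.07,-0.006,0.12],0],
  [-1,[-0.11,-0.006,0.12],0],
  [-1,[-0.15,-0.006,0.12],0],
  [-1,[-0.15,-0.006,0.12],0],
  [-1,[-0.15,-0.006,0.12],0],
])

```text
clock: 7.8
position: [0.4022, -0.0822, 0.2837]
orientation: [0.618, 0.786, 0.0, 0.001]
wrist_force: [0.6, 0.3, 0.5]
width: 0.0003
```

Run:
```python
from h import *
p,d=ctrl.camera("top");cv2.imwrite("pics/t5.png",cv2.resize(p[130:260,200:400,::-1],None,fx=3.9,fy=3.9))
p,d=ctrl.camera("side");cv2.imwrite("pics/s5.png",cv2.resize(p[165:384,180:370,::-1],None,fx=2.7,fy=2.7))
s=ctrl.read_state();print(s["clock"],s["position"],s["wrist_force"])
```

```text
7.9 [ 0.40297607 -0.08208073  0.28334075] [0.15641935 0.26196134 0.15806403]
```

View pics/t5.png

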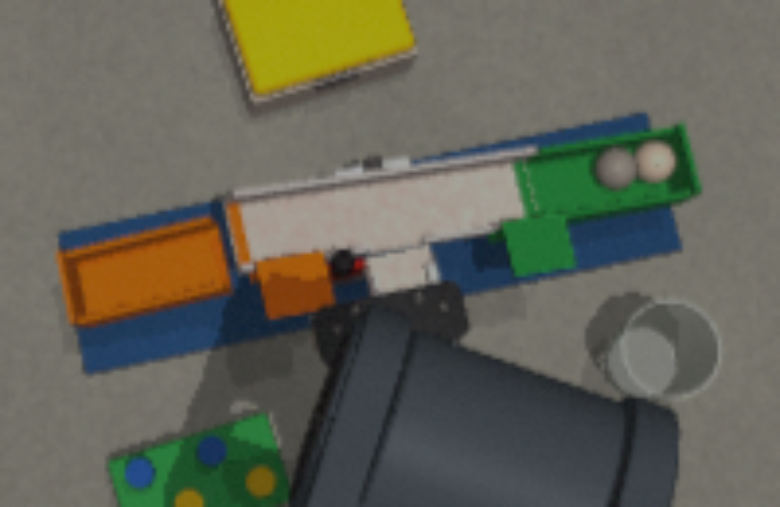

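View pics/s5.png

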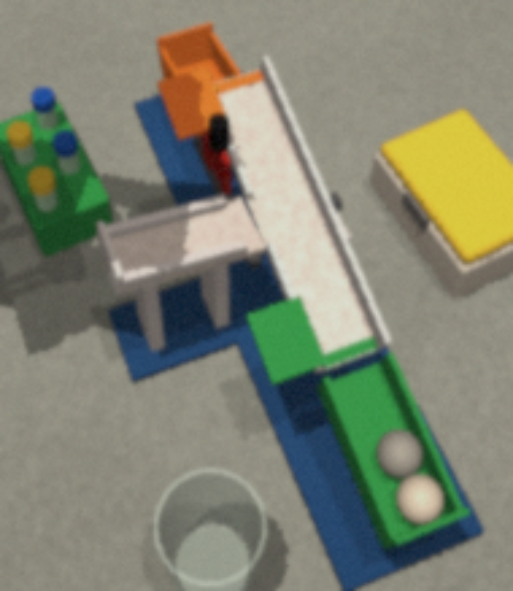

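Both balls lie in the green chute (top view: 617,167 and 656,161). I'll wait a second and confirm they have stopped.

Request:
drive_tool([
  [-1,[0,0,0],0],
  [-1,[0,0,0],0],
  [-1,[0,0,0],0],
  [-1,[0,0,0],0],
  [-1,[0,0,0],0],
  [-1,[0,0,0],0],
  [-1,[0,0,0],0],
  [-1,[0,0,0],0],
  [-1,[0,0,0],0],
  [-1,[0,0,0],0],
])

```text
clock: 8.9
position: [0.4021, -0.0818, 0.2832]
orientation: [0.618, 0.786, 0.0, 0.0]
wrist_force: [0.1, 1.1, -0.2]
width: 0.0008
```

Run:
```python
from h import *
a,d=ctrl.camera("top")
for i in range(8): b,d=ctrl.camera("top")
o=cv2.imread("pics/t5.png")
n=cv2.resize(b[130:260,200:400,::-1],None,fx=3.9,fy=3.9)
c=np.hstack([o[100:240,480:720],n[100:240,480:720]]);cv2.imwrite("pics/cmp.png",cv2.resize(c,None,fx=1.6,fy=1.6))
P=ctrl.camera_params("top")
for u,v in((617,167),(656,161)):
    w=atz(P,200+u/3.9,130+v/3.9,.066)-np.array([.5906,-.0917,0]);print((w[0]*.972+w[1]*.234).round(3),(-w[0]*.234+w[1]*.972).round(3))
print(np.abs(a[130:200,320:390].astype(int)-b[130:200,320:390]).mean())
print(dep(P,d,200+540/3.9,130+247/3.9))
```

```text
0.006 -0.163
0.005 -0.189
1.2925170068027212
[ 0.56928083 -0.18729952  0.11952568]
```

View pics/cmp.png

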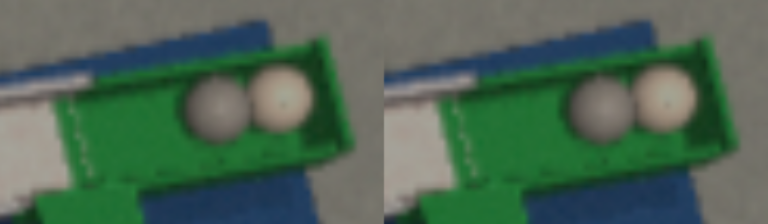

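The balls have not moved between the two pictures, and the tab is still at z = 0.120. I'm handing the job in.

```bash
python3 -c "
from bench import ctrl
print(ctrl.sign_off())"
```

```text
the job is handed in; nothing more can be done
None
```

I rocked the gate fully over to green, pushed the red stop about 38 mm clear of the lane, and both balls rolled into the green chute by themselves. I handed the job in at about 9.4 s; the hand-in gives no verdict.

- **Gate:** the green tab measured 120 mm above the bench right after the press, with both balls still on the lane. It measured 120 mm again at the end, so the gate is still tipped to green. The highest wrist force I read was about 10 N, at the bottom of the press.
- **Balls:** at sorter y ≈ -163 mm (steel) and -189 mm (white), x ≈ +5 mm. They showed no movement between pictures about 1.5 s apart.
- **Ball contact:** the arm never came near a ball. The fingertip pushed the post at 163 mm, above the balls' 147 mm tops.
- **Bystanders:** the tube rack, beaker and tip box looked unmoved in the pictures; I did not measure them. The arm is parked clear of everything.
- **Disagreement:** the top and side cameras differed by up to 5 mm on the raised tab and the post. My first yaw estimates from those points (0.20 to 0.22 rad) also differed from the base-edge yaw of 0.236 rad. I used the base-edge yaw, and the wrist view confirmed it.

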